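Seat the grating disc of the nut mill on its drive key

TASK

The nut mill's steel grating disc sits high on its spindle because the notch in its rim is not over the red drive key. Push the orange tab with a fingertip to turn the disc until the notch stands over the key, then press the disc down by its black hub until it is fully home, and take the hand away. Do not pinch the tab or lift the disc, and leave the bowl, jar, ring nut and scraper where they are.

Things in the scene. Friction and masses are not known exactly. Their poses are not given: they have to be found in the camera images.
- mill: nut mill drive unit, fixed to the bench: a white round drum 196 mm across (foot 208 mm) with a grey switch box on its -x side reaching 140 mm from the axis. Origin on the spindle axis at bench level, z up. The black seat of the disc is 62 mm above the bench; a white rim (inner radius 90, outer 98 mm) around it is 70 mm high. The red key lies along the mill's +x axis
- key (a point): middle of the top of the red drive key: a radial round-topped ridge 10 mm wide standing 8 mm above the seat, from 59 to 95 mm from the axis; this point is 68 mm from the axis, 70 mm above the bench. Its outer part shows beyond the disc's edge, and a red mark on the white rim continues it
- notch (a point): middle of the notch in the disc's rim, at the level of the disc's top face, 68 mm from the axis. The notch is 14 mm wide and reaches from the rim (78 mm) in to 55 mm. It must stand over key before the disc can go down; the round top of the key guides it in from about 3 mm off
- tab (a point): middle of the top of the orange finger tab: an upright fin on the disc, 26 mm long radially (32 to 58 mm from the axis), 8 mm thick and 18 mm tall above the disc's top face, exactly opposite the notch. This point is 45 mm from the axis
- tab_left: one half (4 mm) of the orange tab's thickness, on its -y side in the disc's frame; origin at the middle of the tab's foot. x axis towards the notch, z up. Touching both halves' outer faces at once with the fingers counts as pinching
- tab_right: the other half (4 mm) of the orange tab, on its +y side; same origin and axes
- hub_top (a point): centre of the flat top of the black hub (34 mm across), on the spindle axis, 8 mm above the disc's top face; it turns with the disc. Press here: it takes about 7 N to move it down, and it stays at the height where it is left
- turn (a joint): turn of the steel disc (156 mm across, 8 mm thick) about the spindle, rad, counter-clockwise from above positive. 0 or 2 pi: notch over the key. At the start 0.8 to 5.5. Turns freely either way with light friction (about 2 N at the tab) and stays where it is left
- disc (a joint): how far disc and hub have gone down, m: 0 at the start (disc's underside 71 mm, its top face 79 mm, tab top 97 mm, hub top 87 mm above the bench, 1 mm clear of the key); 0.009 when fully home on the seat (top face level with the white rim); negative when lifted. Off the key the disc is stopped by the key after about 1 mm
- bowl: loose aluminium bowl, 110 mm across, 50 mm tall, origin under its centre; bystander
- jar: loose amber glass jar with white cap, 66 mm across, 90 mm tall, origin under its centre; bystander
- ringnut: loose blue plastic ring nut with six lobes, 86 mm across, 24 mm tall, origin under its centre; bystander
- scraper: loose dough scraper lying flat, steel blade and dark wooden grip, 80 by 100 mm, 20 mm tall, origin under its middle; bystander

How it is judged:
By the outcome, as a careful person would: the job done as asked, in the order asked, and still so for the second after the job is handed in, with the robot touching nothing.
It also fails if it takes over 48 s, if anything falls off the work surface, if the arm or the gripper's body presses on something with over 40 N, if the wrist force passes 120 N, or if a joint passes its speed limit or range.

ROBOT

A 6-joint arm with a two-finger parallel gripper is mounted at the origin on the work surface. World frame = base frame: x ahead of the robot, y to its left, z up, the work surface at z = 0. Lengths are in m, angles in degrees, forces in N, time in s.
With the tool pointing down it reaches from about 0.2 to 0.875 m from the base axis. Payload 3.4 kg.
Tool frame: the origin (TCP) lies on the centre line of the jaws, within the pads' length; the fingertips stand 25 mm ahead of it and the grasp point (between the pads) lies 6 mm ahead of it; x points along the fingers, z is the direction in which the jaws open and shut, and the axes are right-handed (so a half turn about x gives the same grasp; the last joint's range is limited). The gripper opens to 94 mm and grips with 3 to 60 N. Pads are 16 mm wide; open, the fingers measure 119 mm over their backs; the gripper's body (75 mm by 177 mm) begins 78 mm behind the grasp point.
Start: joints at [56.494, 15.808, 86.224, -0, 77.962, -6.933], TCP at [0.257, 0.514, 0.23] pointing down, gripper open.
Joint ranges: [-165.64, 165.64], [-43.16, 119.46], [12.63, 154.43], [-67.54, 247.53], [6.08, 155.33], [-154.97, 154.97]. Speed limits (degrees/s): [147.25, 147.25, 180, 180, 180, 180].

INTERFACE

Orientations are given as [roll, pitch, yaw] about the fixed x, y, z axes, in that order (R = Rz(yaw) Ry(pitch) Rx(roll)).
In Python, from rig import robot gives the robot as it stands. The module is installed in compiled form; this text tells all that it offers.
- The arm moves only by the tool step_arm, never from a script. Its argument "motion" is a list of rows, each a list of 7 numbers: the turn, a rotation vector about the tool's x, y, z in rad, then the shift along the tool's x, y, z in cm, then the opening, from 0 (shut) to 1 (fully open). A call has 1 to 20 rows; each row is the pose to reach, as a shift and turn from the pose commanded when the call began, along the tool's axes at that moment; what a row does not reach only later rows make up. A row lasts 1/10 s, in which the tool goes at most 50 mm and 8.59 degrees, less where a joint would pass 70% of its speed; a pose out of reach is approached as far as the arm can. A call with a gripper value outside its range is refused whole. The fingers move at their own pace and stop on an object; the grip force is fixed at half the most. Time passes only in rows, so rows that repeat a pose let the fingers close. It gives the time, the measured TCP pose, the force and the opening at its end, in the units of the state.
- robot.read_state(): the state, without advancing time (a new reading comes with each control period).
- robot.read_camera(name): name is "scene" or "top" or "wrist"; returns the picture (400x640x3 uint8, red, green, blue); there is no depth.
- robot.get_calibration(name): a dict with "intrinsics" (3x3 intrinsics, pixels), "distortion" ([k1, k2, p1, p2, k3] as OpenCV has them; the pictures are not rectified), "cam_to_world" (4x4, takes a point from camera to world coordinates); the wrist camera has in their place "hand_eye" (4x4, takes a point from camera to tool coordinates, whose origin is the TCP and whose axes are the tool frame's). Camera axes: x right, y down, z forward; pixel columns grow to the right and rows downward; lengths in m; the calibration is good to about 2 mm. A picture is of the moment at which its call begins: read the wrist's pose just before it. get_calibration takes no time and is no camera call.
- robot.close_job(): hands the job in, once; it reports no verdict.
Trained networks look in the newest picture that a camera, given by its name, has taken for a name from the list of things; names that differ only in an ending like _2 or _b are one class to them, and where a whole thing is asked for, a point or a joint stands for the part that bears it (a point fixed in the world has none). Each returns a list of dicts, best first, with "score" (0 to 1); they miss things now and then, are a little off and sometimes report something else, mostly with a low value. They report only what shows in the picture. A call takes as long as a camera call.
- robot.search_frame(camera, query): "extent" ([left, top, right, bottom] in pixels, round what is visible of it).
- robot.pinpoint(camera, query): "location" ([column, row] in pixels: a listed point, or the origin of a listed thing).
The state is a dict: "time_s": time; "qpos": joint angles; "joint_vel": joint speeds; "joint_efforts": joint torques, N m; "tcp_pos": TCP position; "eef_rot": TCP orientation; "contact_force": force on the tool from outside, world axes, zero at the start; "torque": the same for the moment, N m; "grip_width": finger opening in m.
Only numpy, scipy, OpenCV 4.12 (cv2) and the standard library are available. Lean on these libraries where they do the work, as an engineer would, in place of code of your own. Each camera call takes 0.05 s, during which the arm holds its last target.

## Working session

There is one attempt and no reset: what is moved stays moved. The work goes in short steps, Python scripts to look and compute and a tool call to move; the robot and the scene stay as the last step left them, time stands still between calls to the robot, and variables do not carry over. Pictures are saved under pics/ and viewed, and the job is handed in when it is done.

Besides the shell and the picture viewer there is one more tool, called after "Request:" as name([rows], argument=value, ...), one row to a line, values as JSON. step_arm: Moves the arm, as the interface text tells. Its arguments: {"type":"object","properties":{"motion":{"type":"array"}},"required":["motion"]}

```bash
mkdir -p pics; cat > h.py <<'E'
import numpy as np, cv2
from rig import robot
def save(cam,name):
    im=robot.read_camera(cam); cv2.imwrite('pics/'+name+'.png',im[:,:,::-1]); return im
def ray(cam,px):
    c=robot.get_calibration(cam)
    K=np.array(c['intrinsics'],float);D=np.array(c['distortion'],float)
    u=cv2.undistortPoints(np.array([[px]],float),K,D)[0,0]
    T=np.array(c['cam_to_world'])
    d=T[:3,:3]@np.array([u[0],u[1],1]); return T[:3,3],d
def atz(cam,px,z):
    o,d=ray(cam,px); return o+d*(z-o[2])/d[2]
def proj(cam,P):
    c=robot.get_calibration(cam)
    K=np.array(c['intrinsics'],float);D=np.array(c['distortion'],float)
    T=np.linalg.inv(np.array(c['cam_to_world']))
    return cv2.projectPoints(np.array(P,float).reshape(-1,1,3),cv2.Rodrigues(T[:3,:3])[0],T[:3,3],K,D)[0][:,0]
E
python3 - <<'E'
from h import *
s=robot.read_state(); print(s['time_s'],s['tcp_pos'],s['eef_rot'],s['grip_width'],s['contact_force'])
Z=dict(mill=0,key=.07,notch=.079,tab=.097,hub_top=.087,bowl=0,jar=0,ringnut=0,scraper=0)
for cam in['top','scene']:
    save(cam,cam+'0')
    for q in Z:
        r=robot.pinpoint(cam,q)[:2]
        print(cam,q,[(round(a['score'],2),np.round(a['location']),atz(cam,a['location'],Z[q]).round(3)[:2]) for a in r])
E
```

```text
0.0 [0.25695773 0.51383009 0.22963128] [ 173.82286332   89.89957676 -122.7498412 ] 0.09433435855619267 [ 0.06018518  0.54592037 -0.24836852]
top mill [(0.88, array([373., 203.]), array([ 0.61, -0.09])), (0.44, array([358., 202.]), array([ 0.615, -0.05 ]))]
top key [(0.97, array([362., 178.]), array([ 0.661, -0.055]))]
top notch [(0.95, array([407., 203.]), array([ 0.599, -0.161])), (0.65, array([374., 203.]), array([ 0.601, -0.083]))]
top tab [(0.74, array([359., 200.]), array([ 0.605, -0.047]))]
top hub_top [(0.94, array([382., 202.]), array([ 0.602, -0.101]))]
top bowl [(0.81, array([407., 131.]), array([ 0.802, -0.181])), (0.63, array([362., 201.]), array([ 0.617, -0.06 ]))]
top jar [(0.59, array([446., 178.]), array([ 0.677, -0.28 ]))]
top ringnut [(0.97, array([292., 210.]), array([0.593, 0.121]))]
top scraper [(0.7, array([306., 268.]), array([0.447, 0.081]))]
scene mill [(0.6, array([284., 270.]), array([ 0.613, -0.092]))]
scene key [(0.57, array([311., 256.]), array([ 0.662, -0.048]))]
scene notch [(0.84, array([261., 278.]), array([ 0.607, -0.161]))]
scene tab [(0.82, array([293., 238.]), array([ 0.61 , -0.047]))]
scene hub_top [(0.64, array([250., 354.]), array([ 0.697, -0.307])), (0.56, array([281., 254.]), array([ 0.608, -0.091]))]
scene bowl [(0.64, array([330., 350.]), array([ 0.815, -0.184]))]
scene jar [(0.89, array([250., 352.]), array([ 0.672, -0.294]))]
scene ringnut [(0.67, array([293., 243.]), array([ 0.585, -0.021])), (0.62, array([330., 205.]), array([0.594, 0.124]))]
scene scraper [(0.59, array([276., 186.]), array([0.443, 0.085]))]
```

View pics/top0.png

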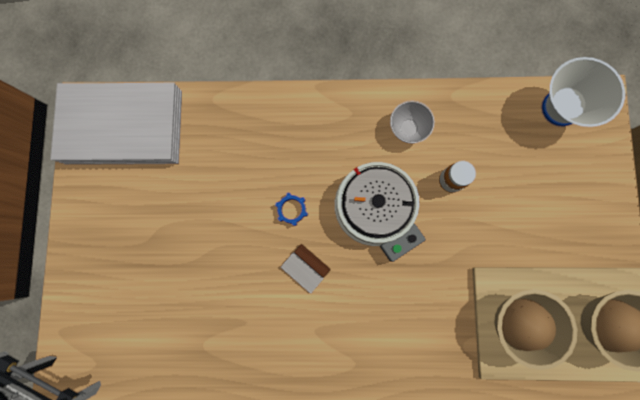

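View pics/scene0.png

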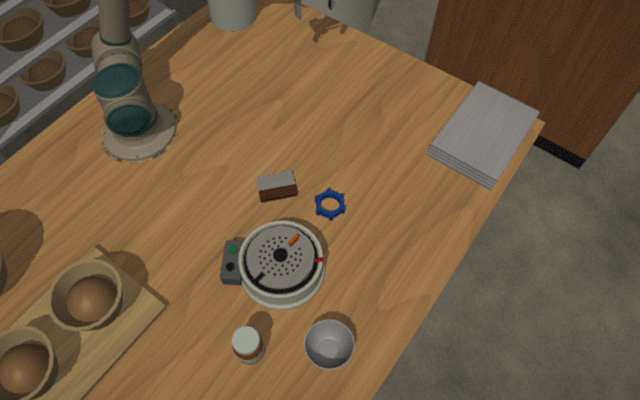

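```bash
python3 - <<'E'
from h import *
for c in['top','scene']:
    im=cv2.imread(f'pics/{c}0.png')
    r=im[150:260,310:450] if c=='top' else im[200:330,210:370]
    cv2.imwrite(f'pics/{c}0z.png',cv2.resize(r,None,fx=5 if c=='top' else 4.5,fy=5 if c=='top' else 4.5,interpolation=cv2.INTER_CUBIC))
E
```

```text
(no output)
```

View pics/top0z.png

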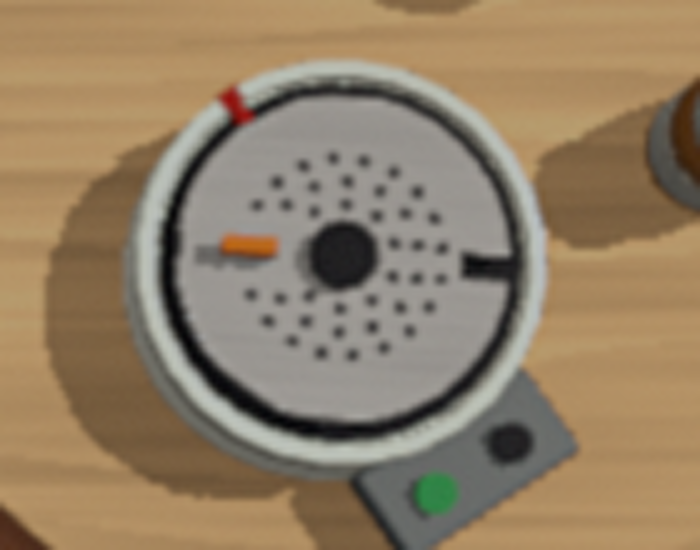

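View pics/scene0z.png

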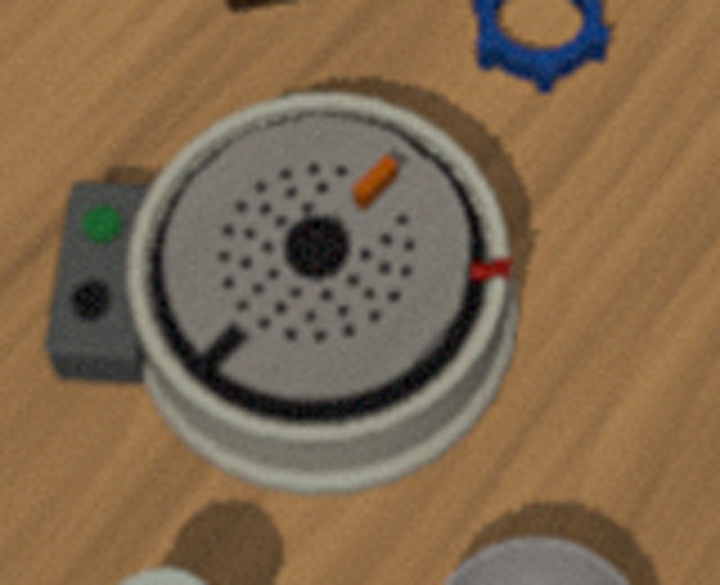

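```bash
cat >> h.py <<'E'
from scipy.spatial.transform import Rotation as Ro
def tool():
    s=robot.read_state(); return s,Ro.from_euler('xyz',s['eef_rot'],degrees=True).as_matrix(),np.array(s['tcp_pos'])
E
python3 - <<'E'
from h import *
s,R,p=tool(); print(R.round(3)); c=robot.get_calibration('wrist'); print(np.round(c['hand_eye'],3),np.round(c['intrinsics'],1))
for cam,box in(('top',(150,260,310,450)),('scene',(200,330,210,370))):
    im=cv2.imread(f'pics/{cam}0.png'); hsv=cv2.cvtColor(im,cv2.COLOR_BGR2HSV).astype(int)
    m=np.zeros(im.shape[:2],bool); m[box[0]:box[1],box[2]:box[3]]=1
    H,S,V=hsv[...,0],hsv[...,1],hsv[...,2]
    for n,mm,z in(('key',((H<4)|(H>172))&(S>140)&(V>70),.070),('tab',(H>=6)&(H<16)&(S>200)&(V>120),.095),('hub',(V<60),.087)):
        k=(mm&m).astype(np.uint8)
        nn,lab,st,ce=cv2.connectedComponentsWithStats(k)
        for i in range(1,nn):
            if st[i,4]>8: print(cam,n,st[i,4],ce[i].round(1),atz(cam,ce[i],z).round(4))
E
```

```text
[[ 0.    -0.894  0.447]
 [ 0.     0.447  0.894]
 [-1.     0.     0.   ]]
[[ 0.001 -0.27   0.963 -0.154]
 [ 0.    -0.963 -0.27   0.078]
 [ 1.     0.001 -0.001 -0.001]
 [ 0.     0.     0.     1.   ]] [[318.6   0.  320.3]
 [  0.  318.6 197.1]
 [  0.    0.    1. ]]
top key 22 [357.2 171.4] [ 0.6789 -0.0449  0.07  ]
top tab 23 [359.4 198.8] [ 0.6083 -0.0476  0.095 ]
top hub 35 [372.4 168.7] [ 0.6815 -0.0797  0.087 ]
top hub 403 [375.1 212.7] [ 0.5765 -0.0842  0.087 ]
top hub 135 [378.  200.6] [ 0.6049 -0.0914  0.087 ]
top hub 52 [411.5 238.3] [ 0.5169 -0.1665  0.087 ]
top hub 28 [384.6 252.1] [ 0.4854 -0.1042  0.087 ]
scene key 27 [318.1 259.4] [ 0.6803 -0.046   0.07  ]
scene tab 24 [292.9 239.3] [ 0.6106 -0.0489  0.095 ]
scene hub 10 [264.1 200.2] [ 0.4867 -0.0035  0.087 ]
scene hub 53 [312.2 245.6] [ 0.6534 -0.0324  0.087 ]
scene hub 476 [277.2 280.1] [ 0.6414 -0.1464  0.087 ]
scene hub 149 [280.  254.4] [ 0.6076 -0.0937  0.087 ]
scene hub 72 [229.8 266.3] [ 0.535  -0.1841  0.087 ]
scene hub 72 [231.9 281. ] [ 0.5623 -0.2081  0.087 ]
```

Request:
step_arm([
  [0.14, 0, 0, 0, -2.0, -1.1, 0],
  [0.28, 0, 0, 0, -5.0, -2.8, 0],
  [0.42, 0, 0, 0, -9.0, -5.0, 0],
  [0.56, 0, 0, 0, -13.0, -7.2, 0],
  [0.7, 0, 0, 0, -17.0, -9.4, 0],
  [0.84, 0, 0, 0, -21.0, -11.6, 0],
  [0.98, 0, 0, 0, -25.0, -13.8, 0],
  [1.12, 0, 0, 0, -29.0, -16.0, 0],
  [1.26, 0, 0, 0, -33.0, -18.2, 0],
  [1.4, 0, 0, 0, -37.0, -20.4, 0],
  [1.54, 0, 0, 0, -41.0, -22.7, 0],
  [1.68, 0, 0, 0, -45.0, -24.9, 0],
  [1.82, 0, 0, 0, -49.0, -27.1, 0],
  [1.96, 0, 0, 0, -53.0, -29.3, 0],
  [2.1, 0, 0, 0, -56.0, -31.0, 0],
  [2.24, 0, 0, 0, -58.0, -32.0, 0],
  [2.38, 0, 0, 0, -59.3, -32.8, 0],
  [2.52, 0, 0, 0, -59.8, -33.05, 0],
  [2.66, 0, 0, 0, -59.8, -33.05, 0],
  [2.757, 0, 0, 0, -59.8, -33.05, 0],
])

```text
time_s: 3.0
tcp_pos: [0.6444, -0.0493, 0.2302]
eef_rot: [-113.6, 90.0, 151.5]
contact_force: [-0.0, 0.2, -0.5]
grip_width: 0.0004
```

```bash
python3 - <<'E'
from h import *
s,R,p=tool(); print(s['time_s'],p.round(4),R.round(3),s['qpos'],s['contact_force'])
save('wrist','w1')
for q in['key','notch','tab','hub_top']: print(q,[(round(a['score'],2),np.round(a['location'])) for a in robot.pinpoint('wrist',q)[:2]])
E
```

```text
3.0 [ 0.6444 -0.0493  0.2302] [[-0.     0.996 -0.085]
 [ 0.    -0.085 -0.996]
 [-1.    -0.    -0.   ]] [-1.05423499e+01  2.20165718e+01  7.69201136e+01  6.99187479e-03
  8.10846759e+01  8.43064095e+01] [-0.03671206  0.23362316 -0.53875346]
key [(0.7, array([519., 136.])), (0.63, array([328., 166.]))]
notch [(0.92, array([431., 220.]))]
tab [(0.84, array([320., 228.]))]
hub_top []
```

View pics/w1.png

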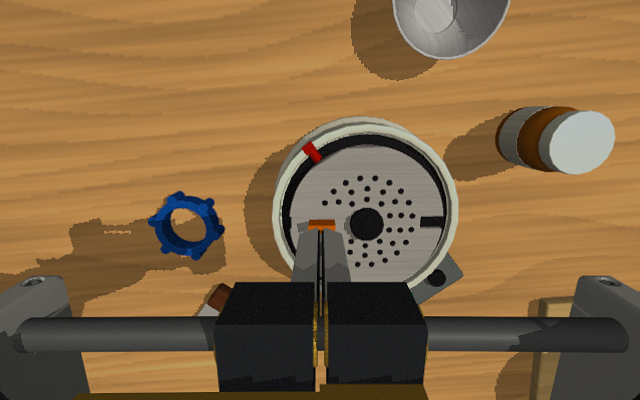

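```bash
cat >> h.py <<'E'
def watz(px,z,R,p):
    c=robot.get_calibration('wrist');he=np.array(c['hand_eye'])
    u=cv2.undistortPoints(np.array([[px]],float),np.array(c['intrinsics'],float),np.array(c['distortion'],float))[0,0]
    o=R@he[:3,3]+p; d=R@he[:3,:3]@np.array([u[0],u[1],1]); return o+d*(z-o[2])/d[2]
E
python3 - <<'E'
from h import *
s,R,p=tool()
im=cv2.imread('pics/w1.png'); hsv=cv2.cvtColor(im,cv2.COLOR_BGR2HSV).astype(int)
m=np.zeros(im.shape[:2],bool); m[115:300,270:460]=1
H,S,V=hsv[...,0],hsv[...,1],hsv[...,2]
for n,mm,z in(('key',((H<4)|(H>172))&(S>140)&(V>70),.070),('tab',(H>=6)&(H<16)&(S>200)&(V>120),.097),('dark',(V<60),.087)):
    nn,lab,st,ce=cv2.connectedComponentsWithStats((mm&m).astype(np.uint8))
    for i in range(1,nn):
        if st[i,4]>60: print(n,st[i],ce[i].round(1),watz(ce[i],z,R,p).round(4),'notchz',watz(ce[i],.079,R,p).round(4))
cv2.imwrite('pics/w1z.png',cv2.resize(im[110:260,265:465],None,fx=4,fy=4,interpolation=cv2.INTER_CUBIC))
E
```

```text
key [301 141  21  23 215] [311.8 151.8] [ 0.6812 -0.0447  0.07  ] notchz [ 0.6824 -0.0451  0.079 ]
tab [308 225  27   6 106] [321.7 226.7] [ 0.6122 -0.0491  0.097 ] notchz [ 0.6053 -0.0487  0.079 ]
dark [ 318  134  129  111 1712] [393.4 165.3] [ 0.6648 -0.1211  0.087 ] notchz [ 0.6632 -0.1228  0.079 ]
dark [282 156  34 100 824] [293.3 198.3] [ 0.6398 -0.0236  0.087 ] notchz [ 0.6376 -0.0228  0.079 ]
dark [350 208  34  32 865] [366.1 223.7] [ 0.6081 -0.0931  0.087 ] notchz [ 0.605  -0.0941  0.079 ]
dark [316 230  10  70 423] [320.4 268.2] [ 0.5628 -0.0441  0.087 ] notchz [ 0.5586 -0.0437  0.079 ]
dark [424 269  22  18 265] [435.7 278.4] [ 0.542  -0.1631  0.087 ] notchz [ 0.5371 -0.166   0.079 ]
dark [270 282  45  18 810] [292.  290.5] [ 0.5392 -0.0122  0.087 ] notchz [ 0.5342 -0.011   0.079 ]
dark [ 327  282   88   18 1501] [368.2 290.7] [ 0.5328 -0.0925  0.087 ] notchz [ 0.5277 -0.0934  0.079 ]
```

View pics/w1z.png

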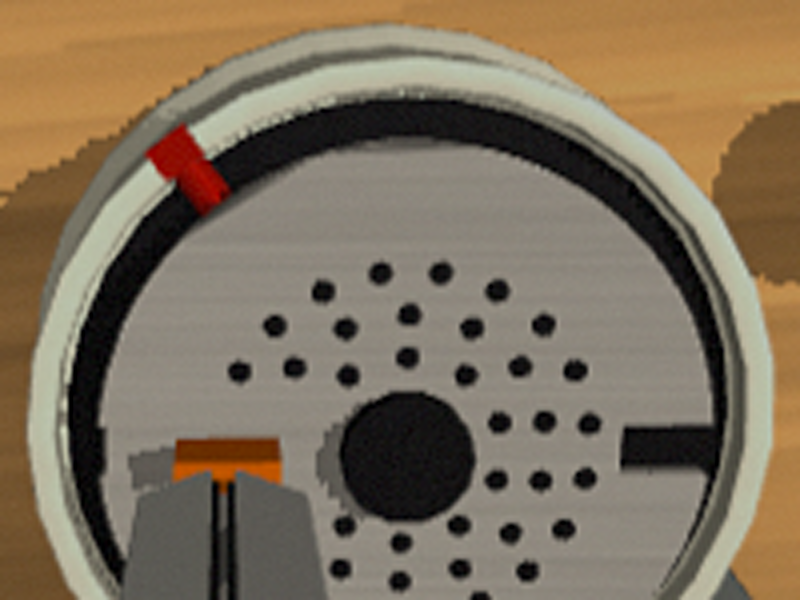

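```bash
cat >> h.py <<'E'
def rows(pts,dx=0):
    # pts: list of (theta_deg, r, off) ; tool z=-e_r(theta), finger centre at off behind (cw)
    s,R,p=tool(); c=C
    a0=np.degrees(np.arctan2(R[1,2],R[0,2]))
    for th,r,off in pts:
        t=np.radians(th); er=np.array([np.cos(t),np.sin(t),0]); et=np.array([-er[1],er[0],0])
        w=c+r*er-off*et-p; w[2]=0
        d=R.T@w*100
        ang=(th+180-a0+180)%360-180
        print('[%.3f, 0, 0, %.1f, %.2f, %.2f, 0],'%(-np.radians(ang),dx,d[1],d[2]),end=' ')
    print()
C=np.array([.607,-.093,0])
E
python3 - <<'E'
from h import *
s,R,p=tool()
for px,z in(((431.2,222),.079),((321.5,222),.097)):
    w=watz(px,z,R,p); print(w,np.degrees(np.arctan2(*(w-C)[1::-1])))
E
```

```text
[ 0.60183585 -0.16017561  0.079     ] -94.39598951716664
[ 0.6170027  -0.04933765  0.097     ] 77.09664767102363
```

Request:
step_arm([
  [0, 0, 0, 2, 0, 0, 0],
  [0, 0, 0, 5, 0, 0, 0],
  [0, 0, 0, 8.5, 0, 0, 0],
  [0, 0, 0, 10.5, 0, 0, 0],
  [0, 0, 0, 11.5, 0, 0, 0],
  [0, 0, 0, 12, 0, 0, 0],
  [0, 0, 0, 12, 0, 0, 0],
])

```text
time_s: 3.95
tcp_pos: [0.6445, -0.0488, 0.1106]
eef_rot: [96.6, 90.0, 2.1]
contact_force: [0.5, 0.6, -0.3]
grip_width: 0.0004
```

```bash
python3 - <<'E'
from h import *
rows([(85.5,.046,o) for o in(.03,.024,.018,.014)]+[(th,.046,.012) for th in range(88,149,4)])
E
```

```text
[-0.000, 0, 0, 0.0, -0.39, 0.10, 0], [-0.000, 0, 0, 0.0, -0.99, 0.10, 0], [-0.000, 0, 0, 0.0, -1.59, 0.10, 0], [-0.000, 0, 0, 0.0, -1.99, 0.10, 0], [-0.044, 0, 0, 0.0, -2.39, 0.05, 0], [-0.114, 0, 0, 0.0, -2.72, -0.01, 0], [-0.183, 0, 0, 0.0, -3.05, -0.04, 0], [-0.253, 0, 0, 0.0, -3.38, -0.05, 0], [-0.323, 0, 0, 0.0, -3.71, -0.04, 0], [-0.393, 0, 0, 0.0, -4.04, -0.01, 0], [-0.463, 0, 0, 0.0, -4.37, 0.05, 0], [-0.532, 0, 0, 0.0, -4.69, 0.13, 0], [-0.602, 0, 0, 0.0, -5.01, 0.23, 0], [-0.672, 0, 0, 0.0, -5.32, 0.35, 0], [-0.742, 0, 0, 0.0, -5.62, 0.50, 0], [-0.812, 0, 0, 0.0, -5.90, 0.66, 0], [-0.882, 0, 0, 0.0, -6.18, 0.85, 0], [-0.951, 0, 0, 0.0, -6.44, 1.05, 0], [-1.021, 0, 0, 0.0, -6.69, 1.27, 0], [-1.091, 0, 0, 0.0, -6.92, 1.51, 0],
```

Request:
step_arm([
  [0, 0, 0, 0, -0.4, 0.1, 0],
  [0, 0, 0, 0, -1.0, 0.1, 0],
  [0, 0, 0, 0, -1.6, 0.1, 0],
  [0, 0, 0, 0, -2.0, 0.1, 0],
  [-0.044, 0, 0, 0, -2.39, 0.05, 0],
  [-0.114, 0, 0, 0, -2.72, -0.01, 0],
  [-0.183, 0, 0, 0, -3.05, -0.04, 0],
  [-0.253, 0, 0, 0, -3.38, -0.05, 0],
  [-0.323, 0, 0, 0, -3.71, -0.04, 0],
  [-0.393, 0, 0, 0, -4.04, -0.01, 0],
  [-0.463, 0, 0, 0, -4.37, 0.05, 0],
  [-0.532, 0, 0, 0, -4.69, 0.13, 0],
  [-0.602, 0, 0, 0, -5.01, 0.23, 0],
  [-0.672, 0, 0, 0, -5.32, 0.35, 0],
  [-0.742, 0, 0, 0, -5.62, 0.5, 0],
  [-0.812, 0, 0, 0, -5.9, 0.66, 0],
  [-0.882, 0, 0, 0, -6.18, 0.85, 0],
  [-0.951, 0, 0, 0, -6.44, 1.05, 0],
  [-1.021, 0, 0, 0, -6.69, 1.27, 0],
  [-1.091, 0, 0, 0, -6.92, 1.51, 0],
])

```text
time_s: 5.95
tcp_pos: [0.5748, -0.0576, 0.1111]
eef_rot: [58.5, 89.8, 26.6]
contact_force: [1.1, 2.4, 0.0]
grip_width: 0.0005
```

```bash
python3 - <<'E'
from h import *
s,R,p=tool(); print(s['time_s'],p.round(4),s['qpos'].round(1) if hasattr(s['qpos'],'round') else s['qpos'],s['contact_force'])
save('wrist','w2')
rows([(th,.046,.012) for th in range(152,208,4)]+[(207,.046,.012),(208,.046,.012),(208,.046,.012)])
E
```

```text
5.95 [ 0.5748 -0.0576  0.1111] [-12.7  21.1  96.4   0.1  62.4  19.1] [1.13609908 2.36640859 0.00259977]
[-0.066, 0, 0, 0.0, -0.35, -0.05, 0], [-0.136, 0, 0, 0.0, -0.68, -0.11, 0], [-0.205, 0, 0, 0.0, -1.01, -0.13, 0], [-0.275, 0, 0, 0.0, -1.34, -0.14, 0], [-0.345, 0, 0, 0.0, -1.67, -0.12, 0], [-0.415, 0, 0, 0.0, -2.00, -0.08, 0], [-0.485, 0, 0, 0.0, -2.33, -0.01, 0], [-0.555, 0, 0, 0.0, -2.65, 0.07, 0], [-0.624, 0, 0, 0.0, -2.96, 0.18, 0], [-0.694, 0, 0, 0.0, -3.27, 0.31, 0], [-0.764, 0, 0, 0.0, -3.56, 0.46, 0], [-0.834, 0, 0, 0.0, -3.85, 0.63, 0], [-0.904, 0, 0, 0.0, -4.12, 0.83, 0], [-0.973, 0, 0, 0.0, -4.38, 1.04, 0], [-1.026, 0, 0, 0.0, -4.56, 1.20, 0], [-1.043, 0, 0, 0.0, -4.62, 1.26, 0], [-1.043, 0, 0, 0.0, -4.62, 1.26, 0],
```

View pics/w2.png

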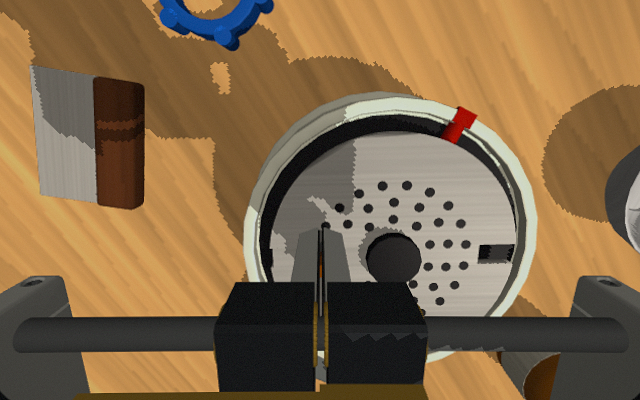

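The disc follows the fingertip: notch now at (495,252), red mark at (460,124).

Request:
step_arm([
  [-0.066, 0, 0, 0, -0.35, -0.05, 0],
  [-0.136, 0, 0, 0, -0.68, -0.11, 0],
  [-0.205, 0, 0, 0, -1.01, -0.13, 0],
  [-0.275, 0, 0, 0, -1.34, -0.14, 0],
  [-0.345, 0, 0, 0, -1.67, -0.12, 0],
  [-0.415, 0, 0, 0, -2.0, -0.08, 0],
  [-0.485, 0, 0, 0, -2.33, -0.01, 0],
  [-0.555, 0, 0, 0, -2.65, 0.07, 0],
  [-0.624, 0, 0, 0, -2.96, 0.18, 0],
  [-0.694, 0, 0, 0, -3.27, 0.31, 0],
  [-0.764, 0, 0, 0, -3.56, 0.46, 0],
  [-0.834, 0, 0, 0, -3.85, 0.63, 0],
  [-0.904, 0, 0, 0, -4.12, 0.83, 0],
  [-0.973, 0, 0, 0, -4.38, 1.04, 0],
  [-1.026, 0, 0, 0, -4.56, 1.2, 0],
  [-1.043, 0, 0, 0, -4.62, 1.26, 0],
  [-1.043, 0, 0, 0, -4.62, 1.26, 0],
])

```text
time_s: 7.7
tcp_pos: [0.56, -0.1038, 0.1107]
eef_rot: [54.2, 90.0, 81.8]
contact_force: [-0.6, 2.6, 0.9]
grip_width: 0.0001
```

```bash
python3 - <<'E'
from h import *
s,R,p=tool(); print(s['time_s'],p.round(4),np.degrees(np.arctan2(R[1,2],R[0,2])),s['qpos'][5],s['contact_force'])
im=save('wrist','w3')
cv2.imwrite('pics/w3z.png',cv2.resize(im[110:310,340:540,::-1],None,fx=3,fy=3,interpolation=cv2.INTER_CUBIC))
print(robot.pinpoint('wrist','notch'),robot.pinpoint('wrist','key'))
E
```

```text
7.7 [ 0.56   -0.1038  0.1107] 27.654162859698452 -45.20174061869675 [-0.64607642  2.63948705  0.92051449]
[{'location': [500.2, 250.2], 'score': 0.69}] []
```

View pics/w3.png

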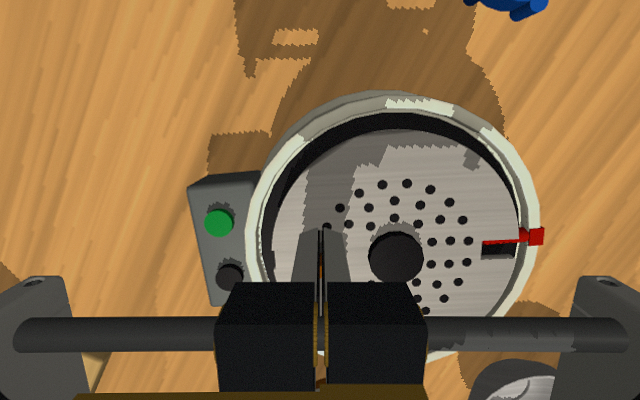

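View pics/w3z.png

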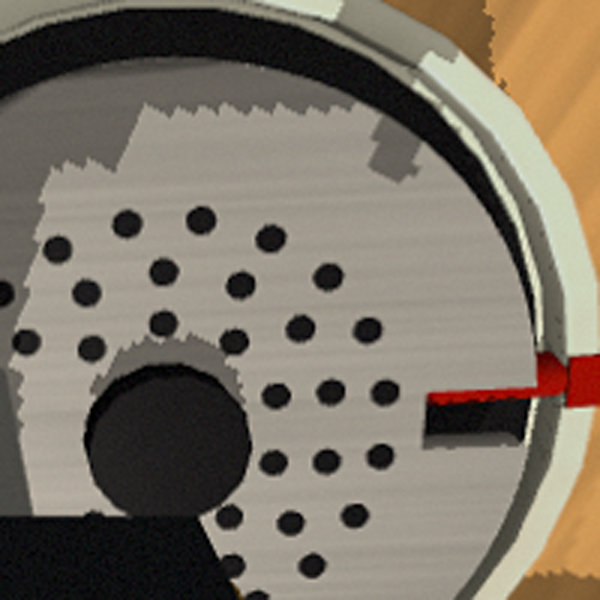

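```bash
python3 - <<'E'
from h import *
print(robot.get_calibration('wrist')['distortion'])
s,R,p=tool()
A=lambda w:np.degrees(np.arctan2(*(w-C)[1::-1]))
def f(n,zx,zy,z):
    px=(340+zx/3,110+zy/3); w=watz(px,z,R,p); print(n,w.round(4),'r',np.hypot(*(w-C)[:2]).round(4),'ang',A(w).round(2))
f('hub',168,443,.087)
f('notch in top',427,398,.079);f('notch in bot',424,447,.079)
f('notch out top',535,388,.079);f('notch out bot',522,445,.079)
f('mark',585,381,.070);f('keygap',551,374,.070)
f('key top edge gap',551,353,.066);f('key bot edge',551,396,.066)
im=cv2.imread('pics/w3.png');hsv=cv2.cvtColor(im,cv2.COLOR_BGR2HSV).astype(int)
m=((hsv[...,0]<4)|(hsv[...,0]>172))&(hsv[...,1]>140)&(hsv[...,2]>70)
ys,xs=np.nonzero(m); k=(xs>450); print(xs[k].min(),xs[k].max())
for x in range(480,546,4): 
    y=ys[k&(xs==x)]; print(x,y.min() if len(y) else None,y.max() if len(y) else None)
# expected projections
he=np.array(robot.get_calibration('wrist')['hand_eye']);T=np.eye(4);T[:3,:3]=R;T[:3,3]=p
c=robot.get_calibration('wrist');Ti=np.linalg.inv(T@he)
def pr(P): return cv2.projectPoints(np.array(P,float).reshape(-1,1,3),cv2.Rodrigues(Ti[:3,:3])[0],Ti[:3,3],np.array(c['intrinsics']),np.array(c['distortion']))[0][:,0]
E
```

```text
[0.0154065 0.        0.        0.        0.       ]
hub [ 0.6052 -0.0924  0.087 ] r 0.002 ang 160.9
notch in top [ 0.6512 -0.0608  0.079 ] r 0.0547 ang 36.04
notch in bot [ 0.6572 -0.0704  0.079 ] r 0.0551 ang 24.25
notch out top [ 0.6696 -0.0486  0.079 ] r 0.0768 ang 35.38
notch out bot [ 0.6751 -0.0604  0.079 ] r 0.0755 ang 25.61
mark [ 0.6851 -0.0428  0.07  ] r 0.0929 ang 32.7
keygap [ 0.6777 -0.0449  0.07  ] r 0.0855 ang 34.22
key top edge gap [ 0.6778 -0.0411  0.066 ] r 0.0878 ang 36.23
key bot edge [ 0.6841 -0.0494  0.066 ] r 0.0886 ang 29.5
483 543
480 None None
484 241 243
488 241 244
492 240 243
496 240 243
500 240 243
504 240 242
508 240 242
512 239 242
516 239 242
520 229 241
524 228 241
528 232 240
532 229 245
536 229 244
540 228 243
544 None None
```

```bash
python3 - <<'E'
from h import *
s,R,p=tool()
A=lambda w:np.degrees(np.arctan2(*(w-C)[1::-1]))
for px in((490,244),(500,243.5),(512,242.5)):
    for z in(.063,.066,.069):
        w=watz(px,z,R,p); print(px,z,A(w).round(2),np.hypot(*(w-C)[:2]).round(4))
rows([(209,.046,.012),(210,.046,.012),(211,.046,.012)])
E
```

```text
(490, 244) 0.063 27.64 0.0682
(490, 244) 0.066 28.79 0.0665
(490, 244) 0.069 30.0 0.0648
(500, 243.5) 0.063 27.94 0.0749
(500, 243.5) 0.066 28.99 0.0731
(500, 243.5) 0.069 30.09 0.0713
(512, 242.5) 0.063 28.45 0.0828
(512, 242.5) 0.066 29.4 0.0809
(512, 242.5) 0.069 30.4 0.079
[-0.023, 0, 0, 0.0, -0.12, 0.04, 0], [-0.040, 0, 0, 0.0, -0.20, 0.03, 0], [-0.058, 0, 0, 0.0, -0.29, 0.01, 0],
```

Request:
step_arm([
  [-0.017, 0, 0, 0, -0.08, 0.0, 0],
  [-0.034, 0, 0, 0, -0.16, 0.0, 0],
  [-0.049, 0, 0, 0, -0.23, 0.01, 0],
  [-0.049, 0, 0, 0, -0.23, 0.01, 0],
])

```text
time_s: 8.25
tcp_pos: [0.5609, -0.1065, 0.1103]
eef_rot: [158.4, 89.9, -171.0]
contact_force: [-1.8, 1.4, 1.2]
grip_width: 0.0009
```

```bash
python3 - <<'E'
from h import *
s,R,p=tool(); print(s['time_s'],p.round(4),np.degrees(np.arctan2(R[1,2],R[0,2])),s['contact_force'])
im=save('wrist','w4')
cv2.imwrite('pics/w4z.png',cv2.resize(im[180:310,420:560,::-1],None,fx=4.5,fy=4.5,interpolation=cv2.INTER_CUBIC))
E
```

```text
8.25 [ 0.5609 -0.1065  0.1103] 30.561883108765368 [-1.79914516  1.35316192  1.17280921]
```

View pics/w4z.png

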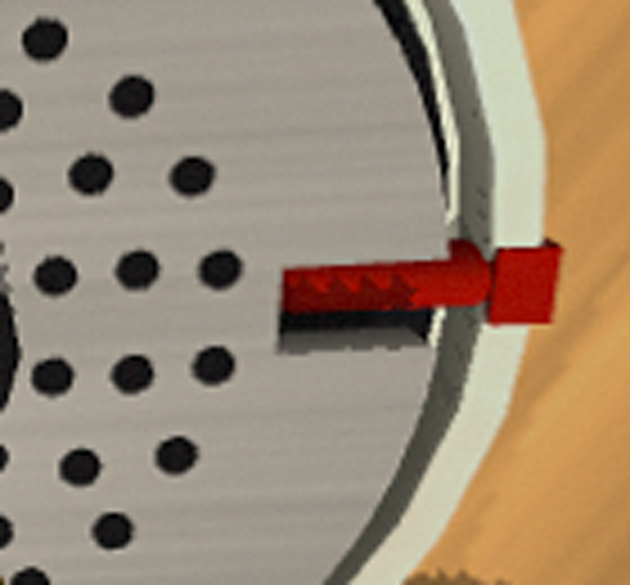

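```bash
python3 - <<'E'
from h import *
s,R,p=tool()
A=lambda w:np.degrees(np.arctan2(*(w-C)[1::-1]))
def f(n,zx,zy,z):
    w=watz((420+zx/4.5-.5,180+zy/4.5-.5),z,R,p); print(n,w.round(4),'r',np.hypot(*(w-C)[:2]).round(4),'ang',A(w).round(2))
f('nt',287,268,.079);f('nb',279,351,.079)
f('nto',440,262,.079);f('nbo',425,346,.079)
f('mark top',493,248,.070);f('mark bot',488,322,.07);f('mark o top',560,245,.070);f('mark o bot',552,323,.07)
f('key low',290,314,.066);f('key low o',480,304,.066);f('key hi o',455,240,.066)
E
```

```text
nt [ 0.6486 -0.0566  0.079 ] r 0.0552 ang 41.21
nb [ 0.6555 -0.0672  0.079 ] r 0.0549 ang 28.04
nto [ 0.666  -0.0452  0.079 ] r 0.0759 ang 39.02
nbo [ 0.6725 -0.0562  0.079 ] r 0.0751 ang 29.38
mark top [ 0.6781 -0.0399  0.07  ] r 0.0888 ang 36.76
mark bot [ 0.6851 -0.0493  0.07  ] r 0.0895 ang 29.24
mark o top [ 0.686  -0.0347  0.07  ] r 0.0982 ang 36.45
mark o bot [ 0.6932 -0.0447  0.07  ] r 0.0988 ang 29.29
key low [ 0.6625 -0.0634  0.066 ] r 0.0629 ang 28.04
key low o [ 0.6856 -0.0478  0.066 ] r 0.0907 ang 29.91
key hi o [ 0.6758 -0.0417  0.066 ] r 0.0858 ang 36.71
```

Request:
step_arm([
  [0, 0, 0, 0, 0.6, 0, 0],
  [0, 0, 0, 0, 1.5, 0, 0],
  [0, 0, 0, -2, 1.5, 0, 0],
  [0, 0, 0, -5, 1.5, 0, 0],
  [0, 0, 0, -6, 0.5, 2, 0],
  [0, 0, 0, -6, -0.7, 4, 0],
  [0, 0, 0, -6, -1.15, 4.6, 0],
  [0, 0, 0, -6, -1.15, 4.6, 0],
])

```text
time_s: 9.1
tcp_pos: [0.6071, -0.0925, 0.1698]
eef_rot: [155.8, 90.0, -173.6]
contact_force: [-0.2, 0.7, -0.6]
grip_width: 0.0006
```

```bash
python3 - <<'E'
from h import *
s,R,p=tool(); print(s['time_s'],p.round(4),np.degrees(np.arctan2(R[1,2],R[0,2])),s['contact_force'])
im=save('wrist','w5')
cv2.imwrite('pics/w5z.png',cv2.resize(im[130:330,280:500,::-1],None,fx=3.5,fy=3,interpolation=cv2.INTER_CUBIC))
for c in('top','scene'): save(c,c+'5'); print([ (round(a['score'],2),atz(c,a['location'],.079)) for a in robot.pinpoint(c,'notch')[:1]])
a=cv2.imread('pics/top5.png')[150:260,310:450];b=cv2.imread('pics/scene5.png')[200:330,210:370]
cv2.imwrite('pics/s5z.png',np.hstack([cv2.resize(a,(400,314)),cv2.resize(b,(386,314))]))
E
```

```text
9.1 [ 0.6071 -0.0925  0.1698] 30.57380351359164 [-0.17937703  0.67716959 -0.63562192]
[(0.62, array([ 0.65686229, -0.06406194,  0.079     ]))]
[(0.92, array([ 0.66617129, -0.06235095,  0.079     ]))]
```

View pics/w5.png

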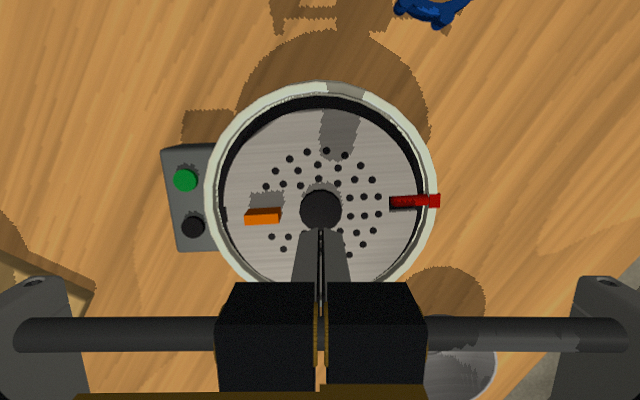

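View pics/s5z.png

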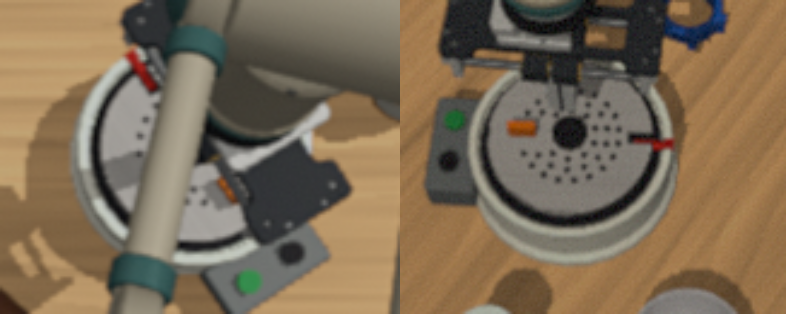

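```bash
python3 - <<'E'
import cv2
im=cv2.imread('pics/w5.png')
cv2.imwrite('pics/w5y.png',cv2.resize(im[175:235,375:450],None,fx=9,fy=9,interpolation=cv2.INTER_CUBIC))
E
```

```text
(no output)
```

View pics/w5y.png

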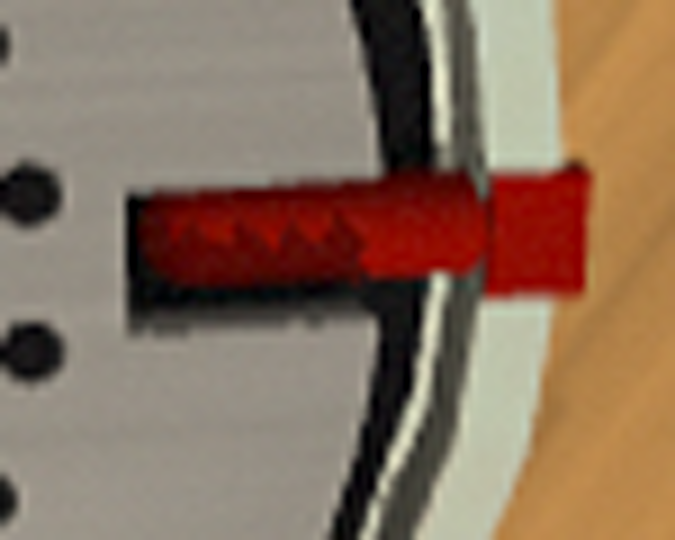

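```bash
python3 - <<'E'
from h import *
s,R,p=tool()
for C in (np.array([.607,-.093,0]),np.array([.606,-.0935,0])):
  A=lambda w:np.degrees(np.arctan2(*(w-C)[1::-1]))
  def f(n,zx,zy,z):
    w=watz((375+zx/9-.5,175+zy/9-.5),z,R,p); print(n,w.round(4),'r',np.hypot(*(w-C)[:2]).round(4),'ang',A(w).round(2))
  f('nt',128,192,.079);f('nb',130,331,.079);f('nto',375,183,.079);f('nbo',368,320,.079)
  f('mt',490,175,.07);f('mb',487,294,.07);f('mot',585,170,.07);f('mob',580,294,.07)
  f('klow',180,286,.066);f('klow',360,279,.066);f('kgap hi',420,175,.066);f('kgap lo',440,275,.066)
w=watz((320.5,209),.087,R,p);print(w)
E
```

```text
nt [ 0.6468 -0.057   0.079 ] r 0.0537 ang 42.17
nb [ 0.6542 -0.0677  0.079 ] r 0.0535 ang 28.25
nto [ 0.6651 -0.0452  0.079 ] r 0.0753 ang 39.46
nbo [ 0.6719 -0.0559  0.079 ] r 0.0748 ang 29.72
mt [ 0.6773 -0.0399  0.07  ] r 0.0881 ang 37.04
mb [ 0.6838 -0.0494  0.07  ] r 0.0883 ang 29.6
mot [ 0.6845 -0.0351  0.07  ] r 0.0968 ang 36.75
mob [ 0.6912 -0.045   0.07  ] r 0.0969 ang 29.69
klow [ 0.6604 -0.0637  0.066 ] r 0.0609 ang 28.71
klow [ 0.6746 -0.0546  0.066 ] r 0.0777 ang 29.63
kgap hi [ 0.6735 -0.0434  0.066 ] r 0.083 ang 36.7
kgap lo [ 0.6808 -0.0504  0.066 ] r 0.0852 ang 29.98
nt [ 0.6468 -0.057   0.079 ] r 0.0548 ang 41.86
nb [ 0.6542 -0.0677  0.079 ] r 0.0547 ang 28.22
nto [ 0.6651 -0.0452  0.079 ] r 0.0763 ang 39.27
nbo [ 0.6719 -0.0559  0.079 ] r 0.0759 ang 29.67
mt [ 0.6773 -0.0399  0.07  ] r 0.0892 ang 36.91
mb [ 0.6838 -0.0494  0.07  ] r 0.0895 ang 29.57
mot [ 0.6845 -0.0351  0.07  ] r 0.0979 ang 36.63
mob [ 0.6912 -0.045   0.07  ] r 0.098 ang 29.66
klow [ 0.6604 -0.0637  0.066 ] r 0.062 ang 28.68
klow [ 0.6746 -0.0546  0.066 ] r 0.0788 ang 29.59
kgap hi [ 0.6735 -0.0434  0.066 ] r 0.0841 ang 36.57
kgap lo [ 0.6808 -0.0504  0.066 ] r 0.0863 ang 29.94
[ 0.60422671 -0.09195674  0.087     ]
```

Request:
step_arm([
  [0, 0, 0, 2, 0, 0, 0],
  [0, 0, 0, 4, 0, 0, 0],
  [0, 0, 0, 5.2, 0, 0, 0],
  [0, 0, 0, 5.6, 0, 0, 0],
  [0, 0, 0, 5.8, 0, 0, 0],
  [0, 0, 0, 5.9, 0, 0, 0],
  [0, 0, 0, 6.0, 0, 0, 0],
  [0, 0, 0, 6.0, 0, 0, 0],
])

```text
time_s: 10.15
tcp_pos: [0.6067, -0.0928, 0.1119]
eef_rot: [-59.8, 90.0, -29.3]
contact_force: [-2.2, 0.0, 5.6]
grip_width: 0.0007
```

Request:
step_arm([
  [0, 0, 0, 0.1, 0, 0, 0],
  [0, 0, 0, 0.2, 0, 0, 0],
  [0, 0, 0, 0.2, 0, 0, 0],
])

```text
time_s: 10.45
tcp_pos: [0.6067, -0.0928, 0.1097]
eef_rot: [-56.7, 90.0, -26.1]
contact_force: [-2.3, 1.2, 5.2]
grip_width: 0.0008
```

Request:
step_arm([
  [0, 0, 0, 0.1, 0, 0, 0],
  [0, 0, 0, 0.2, 0, 0, 0],
  [0, 0, 0, 0.3, 0, 0, 0],
  [0, 0, 0, 0.3, 0, 0, 0],
])

```text
time_s: 10.85
tcp_pos: [0.6067, -0.0928, 0.1067]
eef_rot: [-59.3, 90.0, -28.8]
contact_force: [-3.1, -0.1, 5.5]
grip_width: 0.0006
```

Request:
step_arm([
  [0, 0, 0, 0.1, 0, 0, 0],
  [0, 0, 0, 0.2, 0, 0, 0],
  [0, 0, 0, 0.3, 0, 0, 0],
  [0, 0, 0, 0.3, 0, 0, 0],
])

```text
time_s: 11.25
tcp_pos: [0.6067, -0.0928, 0.1037]
eef_rot: [-63.2, 90.0, -32.7]
contact_force: [-3.0, 0.6, 5.4]
grip_width: 0.0005
```

It is going in. I'll continue until the force shows it is seated.

Request:
step_arm([
  [0, 0, 0, 0.05, 0, 0, 0],
  [0, 0, 0, 0.1, 0, 0, 0],
  [0, 0, 0, 0.15, 0, 0, 0],
  [0, 0, 0, 0.15, 0, 0, 0],
])

```text
time_s: 11.65
tcp_pos: [0.6067, -0.0928, 0.1032]
eef_rot: [-56.2, 89.9, -25.6]
contact_force: [-4.5, 0.2, 9.7]
grip_width: 0.0006
```

Request:
step_arm([
  [0, 0, 0, 0.05, 0, 0, 0],
  [0, 0, 0, 0.1, 0, 0, 0],
  [0, 0, 0, 0.1, 0, 0, 0],
])

```text
time_s: 11.95
tcp_pos: [0.6067, -0.0928, 0.1032]
eef_rot: [-55.3, 89.9, -24.7]
contact_force: [-5.2, 2.0, 14.6]
grip_width: 0.0003
```

Request:
step_arm([
  [0, 0, 0, 0.1, 0, 0, 0],
  [0, 0, 0, 0.2, 0, 0, 0],
  [0, 0, 0, 0.2, 0, 0, 0],
])

```text
time_s: 12.25
tcp_pos: [0.6068, -0.0928, 0.1031]
eef_rot: [-52.8, 89.9, -22.3]
contact_force: [-8.4, 1.8, 23.9]
grip_width: 0.0002
```

Request:
step_arm([
  [0, 0, 0, -0.3, 0, 0, 0],
  [0, 0, 0, -0.6, 0, 0, 0],
  [0, 0, 0, -1.2, 0, 0, 0],
  [0, 0, 0, -3, 0, 0, 0],
  [0, 0, 0, -6, 0, 0, 0],
  [0, 0, 0, -10, 0, 0, 0],
  [0, 0, 0, -12, 0, -3, 0],
  [0, 0, 0, -12, 1, -7, 0],
  [0, 0, 0, -12, 2, -11, 0],
  [0, 0, 0, -12, 3, -15, 0],
  [0, 0, 0, -12, 3, -18, 0],
  [0, 0, 0, -12, 3, -20, 0],
  [0, 0, 0, -12, 3, -20, 0],
])

```text
time_s: 13.55
tcp_pos: [0.4176, -0.1693, 0.2182]
eef_rot: [-168.7, 90.0, -138.4]
contact_force: [-0.2, 0.1, 0.9]
grip_width: 0.0005
```

```bash
python3 - <<'E'
from h import *
s,R,p=tool(); print(s['time_s'],p.round(4),s['contact_force'])
im=save('wrist','w6')
for c in('top','scene'): save(c,c+'6')
a=cv2.imread('pics/top6.png')[150:260,310:450];b=cv2.imread('pics/scene6.png')[200:330,210:370]
cv2.imwrite('pics/s6z.png',np.hstack([cv2.resize(a,(400,314),interpolation=cv2.INTER_CUBIC),cv2.resize(b,(386,314),interpolation=cv2.INTER_CUBIC)]))
E
```

```text
13.55 [ 0.4176 -0.1693  0.2182] [-0.18766139  0.05280557  0.86797437]
```

View pics/s6z.png

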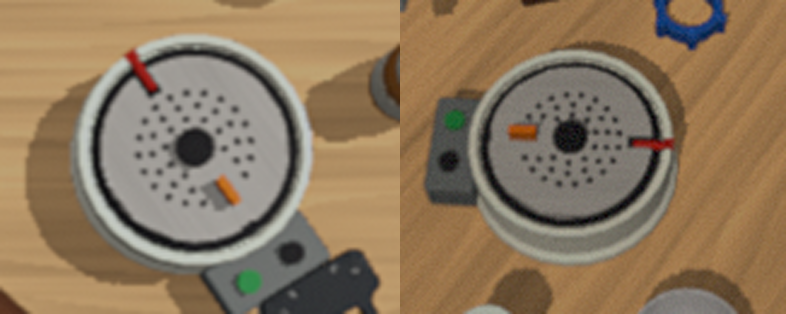

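View pics/w6.png

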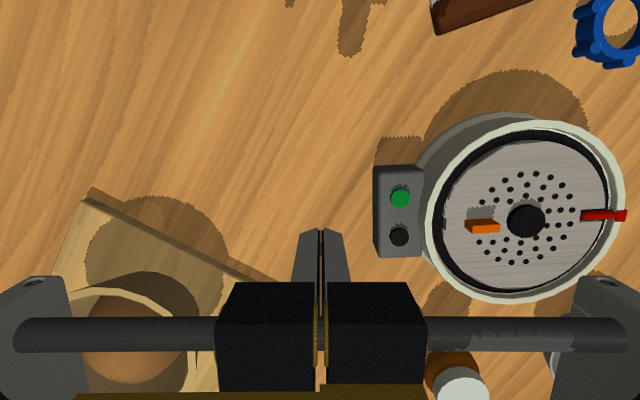

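View pics/scene6.png

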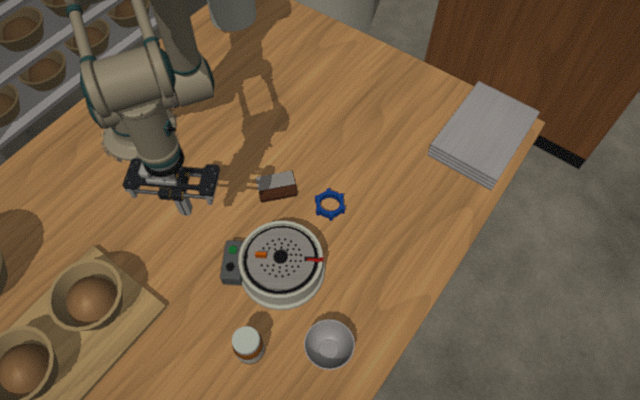

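The notch is filled by the red key at (603,215) in the wrist view, and in the scene view the disc is flush with the rim. The bystanders are at their original pixels and the hand is clear.

```bash
python3 - <<'E'
from h import *
print(robot.close_job())
E
```

```text
the job is handed in; nothing more can be done
None
```

The disc is turned, pressed fully home, and the job is handed in at about 14 s of the 48 s allowed.

- **Turning:** I pushed the orange tab from one side only with the closed fingertips, about 129° counter-clockwise, until the notch stood over the red key.
- **Pressing:** I pressed the black hub straight down, with 5–6 N as it moved. It stopped 9 mm lower, with the tool at 0.103 m as expected for fully home, and did not move further as the force rose to 24 N.
- **Last checks:** The key fills the notch and the disc looks level with the rim in the wrist and scene views. The bowl, jar, ring nut and scraper show at their starting places in the scene view. The hand is clear, with almost no force on it.
- **Disagreement:** Before pressing, the wrist camera put the notch about 1.5° (1.8 mm) past the key. I left that for the key's rounded top to guide in, and the disc went down without catching. The networks' own position estimates were up to about 10 mm apart between cameras, so I used colour measurements and the wrist view instead.

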